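# Clamp the bud vase in the cam clamp

## Robot

A 7-joint arm with a two-finger parallel gripper is mounted at the origin on the work surface. World frame = base frame: x ahead of the robot, y to its left, z up, the work surface at z = 0. Lengths are in m, angles in rad, forces in N, time in s.
With the tool pointing down it reaches from about 0.35 to 0.9 m from the base axis. Payload 19.9 kg.
Tool frame: the origin (TCP) lies between the finger pads; the fingertips stand 22 mm ahead of it and the grasp point (between the pads) lies 3 mm ahead of it; z points along the fingers, y is the line along which they close (so a half turn about z gives the same grasp; the last joint's range is limited). The gripper opens to 94 mm and grips with 3 to 60 N. Pads are 16 mm wide; open, the fingers measure 119 mm over their backs; the gripper's body (75 mm by 177 mm) begins 78 mm behind the grasp point.
Start: joints at [-1.181, 0.417, -0.01, 1.614, 0.005, 1.111, -0.053], TCP at [0.261, 0.568, 0.203] pointing down, gripper open.
Joint ranges: [-2.81, 2.81], [-0.39, 2.02], [-1.27, 1.25], [0.06, 2.57], [-1.19, 4.33], [0.19, 2], [-2.82, 2.82]. Speed limits (rad/s): [1.89, 1.89, 2.39, 2.39, 3.01, 3.01, 3.01].

## Interface

Orientations are given as a unit quaternion [w, x, y, z].
In Python, from station import r, eyes, job gives the robot as it stands.
- The arm moves only by the shell command python3 -m creep 'ROWS'. ROWS is JSON, a list of rows, each an object with "dr": the turn, a rotation vector about the tool's x, y, z in degrees, a list of three; "delta_pos": the shift along the tool's x, y, z in m, a list of three; "claw": the gripper's target within -1 to 1 (shut at 1, half-way at 0, fully open at -1). A call has 1 to 10 rows; each row is the pose to reach, as a shift and turn from the pose commanded when the call began, along the tool's axes at that moment; what a row does not reach only later rows make up. A row lasts 1/8 s, in which the tool goes at most 62.5 mm and 10.7 degrees, less where a joint would pass 70% of its speed; a pose out of reach is approached as far as the arm can. A call with a gripper value outside its range is refused whole. The fingers move at their own pace and stop on an object; the grip force is fixed at half the most. Time passes only in rows, so rows that repeat a pose let the fingers close. It gives the time, the measured TCP pose, the force, the opening and the grip force at its end, in the units of the state.
- r.get_obs(): the state, without advancing time (a new reading comes with each control period).
- eyes.read_camera(name): name is "scene" or "top" or "wrist"; returns (picture, depth): 480x640x3 uint8, red, green, blue; 480x640 float32, m along the optical axis (not along the pixel's ray), 0 where there is no reading.
- eyes.camera_params(name): a dict with "camera_matrix" (3x3 intrinsics, pixels), "R" (3x3) and "t" (3): a world point X has camera coordinates R X + t; the wrist camera has in their place "T_tool_cam" (4x4, takes a point from camera to tool coordinates, whose origin is the TCP and whose axes are the flange's). Camera axes: x right, y down, z forward; pixel columns grow to the right and rows downward; lengths in m; the calibration is good to about 2 mm. A picture is of the moment at which its call begins: read the wrist's pose just before it. camera_params takes no time and is no camera call.
- job.hand_in(): hands the job in; it is judged then, once.
The state is a dict: "time": time; "q": joint angles; "joint_vel": joint speeds; "tau": joint torques, N m; "eef_pos": TCP position; "ee_rot": TCP orientation; "ft_force": force on the tool from outside, world axes, zero at the start; "torque": the same for the moment, N m; "finger_gap": finger opening in m; "grip_force": force on a finger pad.
Only numpy, scipy, OpenCV 4.12 (cv2) and the standard library are available. Lean on these libraries where they do the work, as an engineer would, in place of code of your own. Each camera call takes 0.05 s, during which the arm holds its last target. There are 200 camera calls.

## Task

Stand the white bud vase upright in the vee of the bench clamp and let go of it, then turn the crank counter-clockwise (seen from above) by its red grip until the cam's follower rests in the flat dwell, so that the clamp stays shut on the vase when you let go. Hold the crank lightly and do not force it, do not let the jaw snap back, and leave the other things on the bench alone.

Things in the scene. Friction and masses are not known exactly. Their poses are not given: they have to be found in the camera images.
- fixture: Cam clamp, screwed down: an aluminium base plate 130 x 310 mm, 12 mm thick. Origin on the bench below the vertical cam shaft; z up; y points from the shaft to the vee, the way the jaw closes. The plate spans y -65 to 245 mm, x -65 to 65 mm. A green guide 48 mm high stands at y 73 to 123 mm; cam and follower are below that height.
- vee (a point): Where the centre of the vase's foot lies once clamped: on the plate, 12 mm above the bench, 190 mm from the shaft; axes as the fixture's. Green 45-degree walls (tops 42 mm above the bench) form the vee on its +y side. While the clamp is open the vase has 10 mm of room along y: it is best set down 5 mm from this point towards the shaft; the jaw pushes it home.
- jaw: Black jaw that presses the vase into the vee, sprung, 44 mm wide, its top 44 mm above the bench. Axes as the fixture's; origin on the shaft axis at bench height while the clamp is open, moving along y with the follower (the jaw's face is 153 mm further along y). On the vase it gives way by 4 mm and presses with about 12 N.
- vase_center (a point): White glazed bud vase: a round straight body of 54 mm diameter up to 88 mm, then a narrower neck, 110 mm high over all, about 0.3 kg. The point is on its axis, 55 mm above its foot; z is up along the axis.
- crank: Hand crank on the shaft: a steel arm, its top 79 mm above the bench. Origin on the shaft axis at bench height; x along the arm to the grip, z up. Counter-clockwise from above closes the clamp. The arm starts towards the fixture's -x side. The steel cam is set on the shaft at a new angle each time: the middle of its dwell comes after 1.7 to 4.2 rad of turning, which the crank's angle does not tell.
- grip_center (a point): Centre of the crank's upright red grip, a cylinder 24 mm in diameter, 82 to 130 mm above the bench, 70 mm from the shaft axis; the point is 106 mm up. It spins on its pin: a hand holding it need not turn while it circles the shaft. Turning takes 1 to 2 N at the grip when free, up to about 12 N on the cam's rise. Squeeze it with 30 N or less (both pads and the pull together count).
- follower (a joint): Travel of the roller follower that carries the jaw, m: 0 open, 0.014 in the dwell. Turning on: the crank first runs free; then the cam lifts the follower against springs for 1.5 rad and the grip pushes back; in the dwell (0.25 rad, yellow strip on the cam) it runs free again and stays where left; beyond, the follower drops suddenly. Let go on the rise, the crank springs back.
- green_bottle: Green glass bottle with a cork, 56 mm in diameter, 150 mm high; origin at its foot. Leave it alone.
- spray_can: White and aluminium spray bottle with a green cap, 60 mm in diameter, 190 mm high; origin at its foot. Leave it alone.
- ribbon_spool: Spool of red ribbon, 68 mm in diameter, 36 mm high, lying flat; origin under its centre. Leave it alone.
- secateurs: Secateurs with orange handles, about 180 mm long, 12 mm high, lying flat; origin at the pivot on the bench, x towards the blades. Leave them alone.
There are look-alikes about, which are no part of the job. Of the things that look like the part that bears vase_center, the middle-sized one is meant.

How it is judged:
By the outcome, as a careful person would: the job done as asked, in the order asked, and still so for the second after the job is handed in, with the robot touching nothing.
It also fails if it takes over 72 s, if anything falls off the work surface, if the arm or the gripper's body presses on something with over 40 N, if the wrist force passes 120 N, or if a joint passes its speed limit or range.

## Working session

There is one attempt and no reset: what is moved stays moved. The work goes in short steps, Python scripts to look and compute and a shell command to move; the robot and the scene stay as the last step left them, time stands still between calls to the robot, and variables do not carry over. Pictures are saved under pics/ and viewed, at most 10 in all, crops included, and the job is handed in when it is done.

```bash
ls; mkdir -p pics
python3 - <<'E'
from station import r,eyes,job
import cv2,numpy as np
o=r.get_obs();print(o)
for n in("scene","top"):
    p,d=eyes.read_camera(n);cv2.imwrite(f"pics/{n}0.png",p[...,::-1]);np.savez(f"{n}0.npz",p=p,d=d)
    print(n,eyes.camera_params(n))
print(eyes.camera_params("wrist"))
E
```

```text
pics
{'time': 0.0, 'q': array([-1.18149291,  0.41794783, -0.01031934,  1.61415621,  0.00472665,
        1.11069371, -0.05301696]), 'joint_vel': array([-1.29311413e-03, -2.48562348e-04, -3.02640206e-05,  3.96671016e-04,
       -1.84694999e-03,  4.26666826e-04,  4.64195256e-04]), 'tau': array([ 8.04148494e-04, -8.51279283e+01,  6.38959017e-01, -4.25999844e+01,
       -4.88395756e-02,  1.85869576e-02,  1.22863994e-04]), 'eef_pos': array([0.26085617, 0.56755393, 0.20214909]), 'ee_rot': array([-7.36447261e-05,  2.13731046e-01,  9.76892364e-01, -5.86296018e-04]), 'ft_force': array([-0.0649056 , -0.29060854, -0.27017626]), 'torque': array([ 1.35963657e-02,  1.71036536e-02, -6.52004502e-05]), 'grip_force': 0.0, 'finger_gap': 0.09428915443726395}
scene {'camera_matrix': array([[461.03981746,   0.        , 322.56265238],
       [  0.        , 461.03981746, 241.97063763],
       [  0.        ,   0.        ,   1.        ]]), 'R': array([[-0.5606255 ,  0.82801553,  0.00945156],
       [ 0.69955173,  0.4796921 , -0.52964409],
       [-0.44308737, -0.29032013, -0.84816732]]), 't': array([ 0.3011233
[... 237 characters left out ...]
99952762, -0.02543349],
       [-0.99087497, -0.01369226, -0.13408698],
       [ 0.1336754 ,  0.02751488, -0.99064313]]), 't': array([0.02397445, 0.59775612, 0.99144687])}
{'camera_matrix': array([[413.19531507,   0.        , 312.97101617],
       [  0.        , 413.19531507, 236.56956964],
       [  0.        ,   0.        ,   1.        ]]), 'T_tool_cam': array([[ 9.04115027e-06, -9.58562558e-01, -2.84882120e-01,
         8.32474528e-02],
       [ 9.99999861e-01, -1.41660669e-04,  5.08391899e-04,
        -6.04239407e-04],
       [-5.27682031e-04, -2.84882085e-01,  9.58562423e-01,
        -1.82682821e-01],
       [ 0.00000000e+00,  0.00000000e+00,  0.00000000e+00,
         1.00000000e+00]])}
```

View pics/scene0.png

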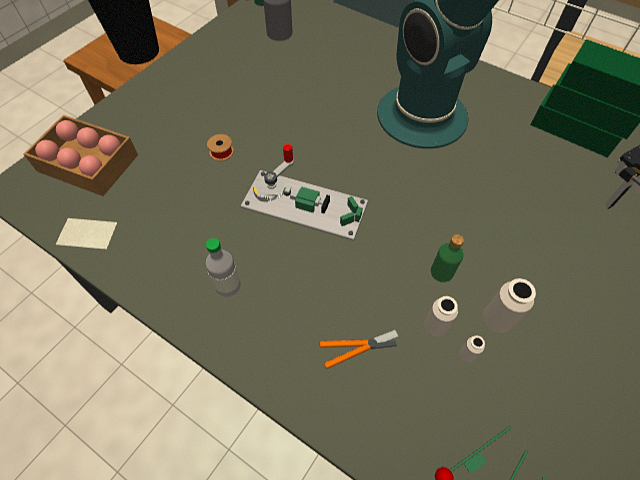

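View pics/top0.png

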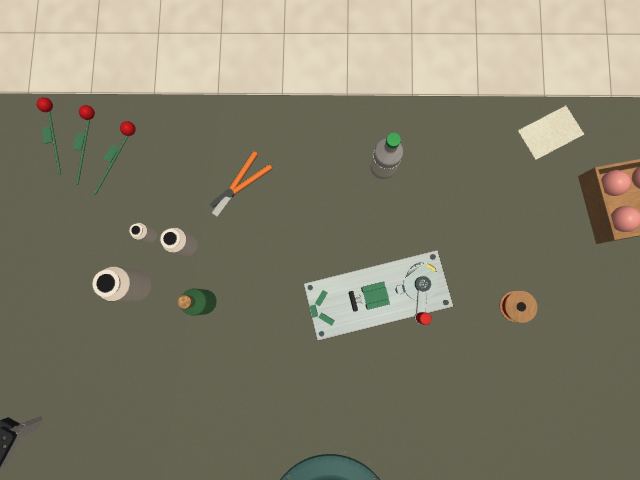

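The top view shows the three white vases at (138,231), (173,240) and (112,284); the one at (173,240) is middle-sized. The bottle is at (198,302), the clamp shaft near (423,284), the red grip at (425,319) and the vee near (322,305). In the scene view that vase's rim is at (447,305) and the grip at (288,153).

Run:
```python
import cv2,numpy as np
t=np.load("top0.npz");s=np.load("scene0.npz")
a=cv2.resize(t["p"][245:345,295:460],None,fx=4.8,fy=4.8,interpolation=cv2.INTER_CUBIC)[:300]
A=cv2.resize(t["p"][245:345,295:460],(495,300),interpolation=cv2.INTER_CUBIC)
B=cv2.resize(s["p"][140:240,235:375],(420,300),interpolation=cv2.INTER_CUBIC)
C=cv2.resize(t["p"][215:265,145:205],(300,250),interpolation=cv2.INTER_CUBIC)
D=cv2.resize(s["p"][285:345,415:475],(300,300),interpolation=cv2.INTER_CUBIC)
im=np.zeros((600,800,3),np.uint8);im[:300,:495]=A;im[300:,:420]=B;im[:250,500:]=C;im[300:,500:]=D
cv2.imwrite("pics/crops.png",im[...,::-1])
```

```text
(no output)
```

View pics/crops.png

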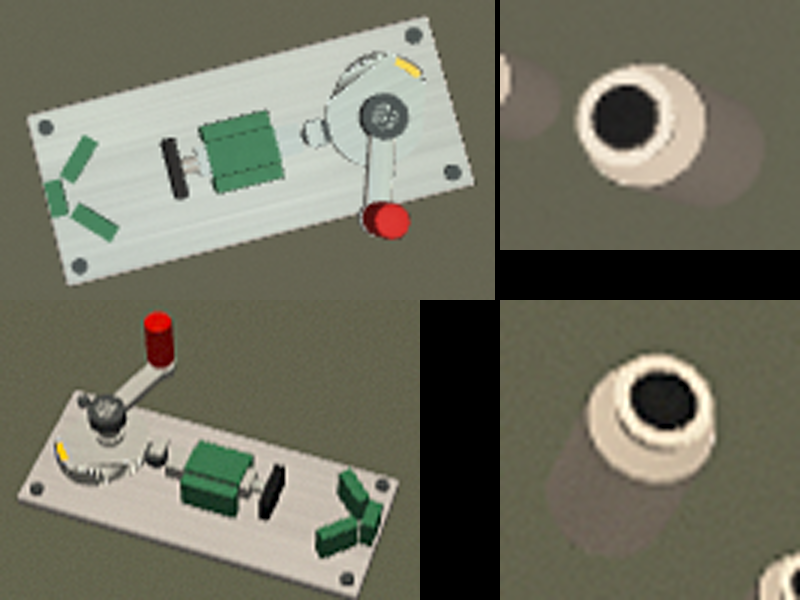

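The enlarged crop (3x) shows the plate corners in the top view at (27,116), (427,17), (473,184) and (69,285). The shaft knob is at (384,116), the grip top at (392,221), the roller at (313,133) and the yellow dwell strip at (408,68). The scene corners are at (75,390), (398,480), (357,597) and (20,497), with the grip top at (158,322).

```bash
cat > h.py <<'E'
import numpy as np
from station import r,eyes,job
from scipy.spatial.transform import Rotation as Ro
def tool(o):
    T=np.eye(4);T[:3,:3]=Ro.from_quat(np.roll(o["ee_rot"],-1)).as_matrix();T[:3,3]=o["eef_pos"];return T
def ray(n,uv,T=None):
    c=eyes.camera_params(n);d=np.linalg.solve(c["camera_matrix"],[*uv,1.])
    if n=="wrist":
        M=T@c["T_tool_cam"];C,d=M[:3,3],M[:3,:3]@d
    else: C,d=-c["R"].T@c["t"],c["R"].T@d
    return C,d/np.linalg.norm(d)
def plane(R,z): C,d=R;return C+d*(z-C[2])/d[2]
def tri(*rs):
    A=[np.eye(3)-np.outer(d,d) for _,d in rs];return np.linalg.solve(sum(A),sum(a@C for a,(C,_) in zip(A,rs)))
E
python3 - <<'E'
from h import *
np.set_printoptions(precision=4,suppress=True)
def tp(x,y,s=3,o=(295,245)):return ray("top",((x+.5)/s-.5+o[0],(y+.5)/s-.5+o[1]))
def sc(x,y,s=3,o=(235,-160+300-0)):return ray("scene",((x+.5)/s-.5+o[0],(y-300+.5)/s-.5+o[1]))
ct=[(27,116),(427,17),(473,184),(69,285)];cs=[(398,480),(20,497),(75,390),(357,597)]
cs=[(357,597),(20,497),(75,390),(398,480)]
P=[]
for a,b in zip(ct,cs):
    p=plane(tp(*a),.012);q=plane(sc(*b),.012);print(p,q,tri(tp(*a),sc(*b)));P.append((p+q)/2)
P=np.array(P);c=P.mean(0);y=(P[0]+P[3]-P[1]-P[2])[:2];print("len",np.linalg.norm(y)/2,"wid",np.linalg.norm(P[0]-P[3]));y/=np.linalg.norm(y)
sh=c[:2]-y*.09;print("yaw y",np.arctan2(y[1],y[0]),y,"shaft",sh,"vee",sh+.19*y,"place",sh+.185*y)
print("knob",tri(tp(384,114),sc(107,408)),"grip",tri(tp(392,221),sc(158,322)))
print("vee pillars?",plane(tp(57,198),.042))
print("vase rim",tri(tp(626-500,118,5,(145,215)),sc(164,400,5,(415,285))))
for n,uv in(("bottle",(185,302)),):print(n,plane(ray("top",uv),.15))
st=plane(tp(408,68),.035)[:2]-sh;print("turn",(np.arctan2(y[1],y[0])-np.arctan2(st[1],st[0]))%(2*np.pi),np.linalg.norm(st))
print(Ro.from_quat(np.roll(r.get_obs()["ee_rot"],-1)).as_matrix())
E
```

```text
[0.4974 0.0653 0.012 ] [0.4983 0.0671 0.012 ] [0.4972 0.0659 0.0096]
[ 0.5757 -0.2317  0.012 ] [ 0.5765 -0.2285  0.012 ] [ 0.5755 -0.2313  0.009 ]
[ 0.4531 -0.2632  0.012 ] [ 0.4541 -0.2645  0.012 ] [ 0.4535 -0.264   0.0114]
[0.3748 0.0319 0.012 ] [0.3749 0.0322 0.012 ] [0.3747 0.032  0.0116]
len 0.30628347034699666 wid 0.12763139328525613
yaw y 1.8301169224500862 [-0.2564  0.9666] shaft [ 0.4987 -0.1859] vee [ 0.45   -0.0023] place [ 0.4512 -0.0071]
knob [ 0.5001 -0.1846  0.0853] grip [ 0.4291 -0.1807  0.1284]
vee pillars? [0.4381 0.0408 0.042 ]
vase rim [0.582  0.3388 0.1098]
bottle [0.4526 0.2871 0.15  ]
turn 2.446232537531949 0.04543315137283376
[[-0.9087  0.4176 -0.0004]
 [ 0.4176  0.9087 -0.001 ]
 [-0.0001 -0.0011 -1.    ]]
```

```bash
cat >> h.py <<'E'
def go(xyz,yaz):  # delta in tool axes to TCP xyz with tool y at azimuth yaz (deg), pointing down
    T=tool(r.get_obs());y=np.array([np.cos(np.radians(yaz)),np.sin(np.radians(yaz)),0]);z=np.array([0,0,-1.])
    W=np.c_[np.cross(y,z),y,z]
    print("dpos",np.round(T[:3,:3].T@(np.array(xyz)-T[:3,3]),4),"dr",np.round(Ro.from_matrix(T[:3,:3].T@W).as_rotvec(degrees=True),2))
E
python3 - <<'E'
from h import *
go([.582,.3388,.25],-15);go([.582,.3388,.066],-15)
E
python3 -m creep '[{"dr":[0,0,0],"delta_pos":[0,0,-0.06],"claw":-1},{"dr":[0,0,10],"delta_pos":[-0.03,0,-0.12],"claw":-1},{"dr":[0,0,20],"delta_pos":[-0.09,-0.01,-0.12],"claw":-1},{"dr":[0,0,30],"delta_pos":[-0.15,-0.02,-0.12],"claw":-1},{"dr":[0,0,40],"delta_pos":[-0.2,-0.03,-0.12],"claw":-1},{"dr":[0,0,50],"delta_pos":[-0.25,-0.04,-0.12],"claw":-1},{"dr":[0,0,60],"delta_pos":[-0.3,-0.05,-0.12],"claw":-1},{"dr":[0,0,70],"delta_pos":[-0.35,-0.06,-0.1],"claw":-1},{"dr":[0,0,80],"delta_pos":[-0.387,-0.074,-0.08],"claw":-1},{"dr":[0,0,80],"delta_pos":[-0.387,-0.074,-0.05],"claw":-1}]'
python3 - <<'E'
from h import *
import cv2
T=tool(r.get_obs());np.save("Tw1.npy",T);p,_=eyes.read_camera("wrist");cv2.imwrite("pics/w1.png",p[...,::-1])
go([.582,.3388,.066],-15)
E
```

```text
dpos [-0.3873 -0.0738 -0.0477] dr [-5.000e-02  5.000e-02  8.032e+01]
dpos [-0.3873 -0.0736  0.1363] dr [-5.000e-02  5.000e-02  8.032e+01]
time: 1.35
eef_pos: [0.5842, 0.3357, 0.252]
ee_rot: [0.001, 0.794, 0.608, 0.0]
ft_force: [0.1, 0.2, -0.3]
finger_gap: 0.0935
grip_force: 0.0
dpos [0.0029 0.0006 0.1815] dr [-0.16  0.25  0.14]
```

View pics/w1.png

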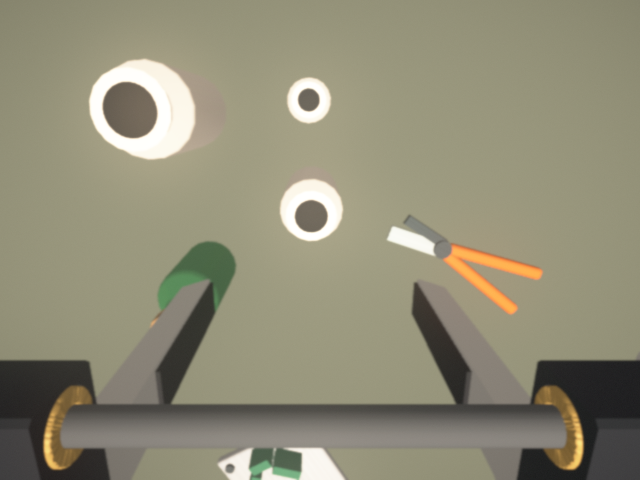

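The wrist view shows the middle vase's rim centred at (311,215), midway between the fingers. The bottle is at (195,275), left of the left finger.

Run:
```python
from h import *
T=np.load("Tw1.npy");print(plane(ray("wrist",(311,215),T),.110),plane(ray("wrist",(205,268),T),.10), plane(ray("wrist",(180,300),T),.10),plane(ray("wrist",(129,110),T),.14), T[:3,3])
```

```text
[0.58398154 0.34031628 0.11      ] [0.48246526 0.31645292 0.1       ] [0.45101128 0.29360191 0.1       ] [0.48552628 0.45067499 0.14      ] [0.58415252 0.33572263 0.25204582]
```

```bash
python3 -m creep '[{"dr":[0,0,0],"delta_pos":[0.0035,-0.002,0.06],"claw":-1},{"dr":[0,0,0],"delta_pos":[0.0035,-0.002,0.12],"claw":-1},{"dr":[0,0,0],"delta_pos":[0.0035,-0.002,0.16],"claw":-1},{"dr":[0,0,0],"delta_pos":[0.0035,-0.002,0.186],"claw":-1},{"dr":[0,0,0],"delta_pos":[0.0035,-0.002,0.186],"claw":-1},{"dr":[0,0,0],"delta_pos":[0.0035,-0.002,0.186],"claw":1},{"dr":[0,0,0],"delta_pos":[0.0035,-0.002,0.186],"claw":1},{"dr":[0,0,0],"delta_pos":[0.0035,-0.002,0.186],"claw":1},{"dr":[0,0,0],"delta_pos":[0.0035,-0.002,0.186],"claw":1},{"dr":[0,0,0],"delta_pos":[0.0035,-0.002,0.186],"claw":1}]'
python3 - <<'E'
from h import *
print(r.get_obs()["q"]);go([.583,.3395,.21],-15);go([.4512,-.0071,.21],-15);go([.4512,-.0071,.078],-15)
E
```

```text
time: 2.65
eef_pos: [0.5811, 0.3429, 0.0672]
ee_rot: [0.0, 0.792, 0.611, 0.0]
ft_force: [1.2, -0.8, 3.1]
finger_gap: 0.0534
grip_force: 29.9
[-0.79929588  0.66615963  0.31922828  1.59127558 -0.24535603  0.92307485
 -0.65164759]
dpos [-0.0028  0.0028 -0.1428] dr [ 0.04 -0.02  0.31]
dpos [-0.3715 -0.0368 -0.143 ] dr [ 0.04 -0.02  0.31]
dpos [-0.3715 -0.0369 -0.011 ] dr [ 0.04 -0.02  0.31]
```

```bash
python3 -m creep '[{"dr":[0,0,0],"delta_pos":[0,0,-0.06],"claw":1},{"dr":[0,0,0],"delta_pos":[0,0,-0.12],"claw":1},{"dr":[0,0,0],"delta_pos":[-0.03,0,-0.17],"claw":1},{"dr":[0,0,0],"delta_pos":[-0.08,-0.005,-0.17],"claw":1},{"dr":[0,0,0],"delta_pos":[-0.14,-0.01,-0.17],"claw":1},{"dr":[0,0,0],"delta_pos":[-0.2,-0.02,-0.17],"claw":1},{"dr":[0,0,0],"delta_pos":[-0.26,-0.028,-0.16],"claw":1},{"dr":[0,0,0],"delta_pos":[-0.32,-0.033,-0.12],"claw":1},{"dr":[0,0,0],"delta_pos":[-0.355,-0.036,-0.09],"claw":1},{"dr":[0,0,0],"delta_pos":[-0.370,-0.037,-0.065],"claw":1}]'
python3 -m creep '[{"dr":[0,0,0],"delta_pos":[0,0,0],"claw":1},{"dr":[0,0,0],"delta_pos":[0,0,0],"claw":1}]'
python3 - <<'E'
from h import *
import cv2
o=r.get_obs();print(o["eef_pos"],o["q"])
s,_=eyes.read_camera("scene");t,_=eyes.read_camera("top")
B=cv2.resize(s[120:260,235:400],(577,490)[:2],interpolation=cv2.INTER_CUBIC)
A=cv2.resize(t[225:345,250:470],(440,240)) 
w,_=eyes.read_camera("wrist")
im=np.zeros((600,800,3),np.uint8)
im[:300,:400]=cv2.resize(w,(400,300));im[:300,400:]=cv2.resize(t[235:349,290:442],(400,300),interpolation=cv2.INTER_CUBIC)
im[300:,:420]=cv2.resize(s[140:240,235:375],(420,300),interpolation=cv2.INTER_CUBIC)
cv2.imwrite("pics/p2.png",im[...,::-1]);cv2.imwrite("w2.png",w)
E
```

```text
time: 3.9
eef_pos: [0.4495, -0.0077, 0.1307]
ee_rot: [-0.0, 0.793, 0.61, -0.0]
ft_force: [0.5, 0.8, -1.6]
finger_gap: 0.0534
grip_force: 29.9
time: 4.15
eef_pos: [0.4518, -0.0049, 0.1326]
ee_rot: [0.0, 0.791, 0.611, 0.0]
ft_force: [0.2, 0.2, -2.3]
finger_gap: 0.0534
grip_force: 29.9
[ 0.45175016 -0.00489196  0.13255294] [-0.52087171  0.21786401  0.52097722  2.11207802 -0.1446017   0.84431669
 -0.16942135]
```

View pics/p2.png

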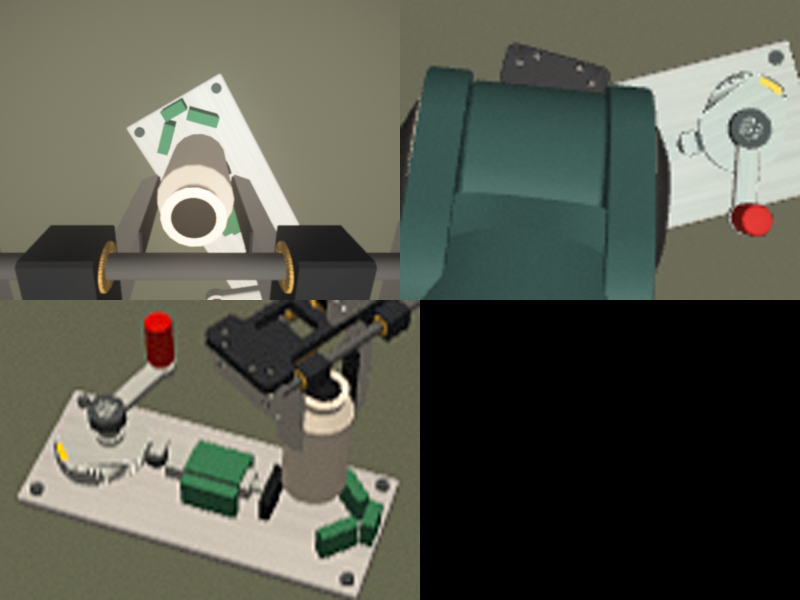

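The wrist quarter (top-left, scaled 1/1.6) shows the vase rim at (193,219). The plate's vee-end corners are at (221,75) and (128,127), with the green walls ahead of the vase. In the scene quarter the vase hangs upright between the jaw and the vee.

Run:
```python
from h import *
T=tool(r.get_obs());k=lambda x,y:((x+.5)*1.6-.5,(y+.5)*1.6-.5)
a,b=plane(ray("wrist",k(221,75),T),.012),plane(ray("wrist",k(128,127),T),.012);print(a,b,np.linalg.norm(a-b))
e=(a-b)[:2]/np.linalg.norm((a-b)[:2]);y=np.array([-e[1],e[0]]);print("y",y,"vee",(a+b)[:2]/2-.055*y)
v=plane(ray("wrist",k(194,218),T),.1755);print("vase",v,"tcp",T[:3,3])
for w in((174,110),(202,117),(166,137)):
  p=plane(ray("wrist",k(*w),T),.042);print(p)
f=lambda p:( (p-np.array([.4987,-.1859]))@np.array([.9666,.2564]),(p-np.array([.4987,-.1859]))@np.array([-.2564,.9666]))
print(f(v[:2]),f(T[:2,3]))
tp=lambda x,y:plane(ray("top",((x+.5)/3-.5+295,(y+.5)/3-.5+245)),.042)[:2]
for w in((57,198),(79,160),(95,222),(174,168)):print(f(tp(*w)))
```

```text
[0.49978709 0.06382741 0.012     ] [0.37861025 0.0335063  0.012     ] 0.12491275644096568
y [-0.24273829  0.97009181] vee [ 0.45254927 -0.0046882 ]
vase [ 0.45018674 -0.00823006  0.1755    ] tcp [ 0.45182063 -0.00483931  0.13257896]
[0.44097529 0.04275895 0.042     ]
[0.46781567 0.02804755 0.042     ]
[0.424432   0.01664471 0.042     ]
(np.float64(-0.0013383449266233267), np.float64(0.1841745596784413)) (np.float64(0.0011103628356524864), np.float64(0.1870331356173278))
(np.float64(-0.00043541897903678537), np.float64(0.23461577197902467))
(np.float64(0.022001994741844288), np.float64(0.21281247040180043))
(np.float64(-0.023394676709874537), np.float64(0.2122733505431314))
(np.float64(0.0001338453532776998), np.float64(0.14801955570098743))
```

```bash
python3 -m creep '[{"dr":[0,0,0],"delta_pos":[0.001,0.0017,0.02],"claw":1},{"dr":[0,0,0],"delta_pos":[0.001,0.0017,0.038],"claw":1},{"dr":[0,0,0],"delta_pos":[0.001,0.0017,0.048],"claw":1},{"dr":[0,0,0],"delta_pos":[0.001,0.0017,0.051],"claw":1},{"dr":[0,0,0],"delta_pos":[0.001,0.0017,0.052],"claw":1},{"dr":[0,0,0],"delta_pos":[0.001,0.0017,0.052],"claw":1}]'
python3 -m creep '[{"dr":[0,0,0],"delta_pos":[0,0,0.001],"claw":1},{"dr":[0,0,0],"delta_pos":[0,0,0.001],"claw":1}]'
```

```text
time: 5.05
eef_pos: [0.4533, -0.005, 0.0802]
ee_rot: [0.0, 0.792, 0.611, 0.0]
ft_force: [-0.0, 0.4, -2.6]
finger_gap: 0.0531
grip_force: 29.9
time: 5.3
eef_pos: [0.4533, -0.005, 0.0791]
ee_rot: [0.0, 0.792, 0.611, 0.0]
ft_force: [0.0, -0.1, 2.8]
finger_gap: 0.0534
grip_force: 29.9
```

```bash
python3 -m creep '[{"dr":[0,0,0],"delta_pos":[0,0,0],"claw":-0.5},{"dr":[0,0,0],"delta_pos":[0,0,0],"claw":-0.8},{"dr":[0,0,0],"delta_pos":[0,0,0],"claw":-0.8},{"dr":[0,0,0],"delta_pos":[0,0,0],"claw":-0.8},{"dr":[0,0,0],"delta_pos":[0,0,-0.04],"claw":-0.8},{"dr":[0,0,0],"delta_pos":[0,0,-0.1],"claw":-0.8},{"dr":[0,0,0],"delta_pos":[0,0,-0.14],"claw":-0.8},{"dr":[0,0,0],"delta_pos":[0,0,-0.14],"claw":-0.8}]'
python3 - <<'E'
from h import *
go([.4291,-.1807,.22],-93.5)
E
```

```text
time: 6.3
eef_pos: [0.4543, -0.0049, 0.2213]
ee_rot: [0.001, 0.792, 0.611, 0.002]
ft_force: [-0.6, -0.3, -0.9]
finger_gap: 0.0848
grip_force: 0.0
dpos [-0.1764  0.0201  0.0009] dr [ 0.09 -0.29 78.82]
```

```bash
python3 -m creep '[{"dr":[0,0,10],"delta_pos":[-0.03,0.003,0],"claw":-0.2},{"dr":[0,0,20],"delta_pos":[-0.07,0.006,0],"claw":-0.2},{"dr":[0,0,30],"delta_pos":[-0.11,0.01,0],"claw":-0.2},{"dr":[0,0,40],"delta_pos":[-0.14,0.015,0],"claw":-0.2},{"dr":[0,0,50],"delta_pos":[-0.165,0.02,0],"claw":-0.2},{"dr":[0,0,60],"delta_pos":[-0.1764,0.02,0],"claw":-0.2},{"dr":[0,0,69],"delta_pos":[-0.1764,0.02,0],"claw":-0.2},{"dr":[0,0,79],"delta_pos":[-0.1764,0.02,0],"claw":-0.2},{"dr":[0,0,79],"delta_pos":[-0.1764,0.02,0],"claw":-0.2},{"dr":[0,0,79],"delta_pos":[-0.1764,0.02,0],"claw":-0.2}]'
python3 - <<'E'
from h import *
import cv2
T=tool(r.get_obs());np.save("Tw3.npy",T);w,_=eyes.read_camera("wrist");s,_=eyes.read_camera("scene")
print(T[:3,3],r.get_obs()["q"])
im=np.zeros((600,800,3),np.uint8);im[:480,:640]=w
im[300:,400:]=cv2.resize(s[145:245,245:378],(400,300),interpolation=cv2.INTER_CUBIC) if 0 else im[300:,400:]
im[480:600,640:800]=cv2.resize(s[160:240,285:392],(160,120));cv2.imwrite("pics/w3.png",im[...,::-1])
E
```

```text
time: 7.55
eef_pos: [0.4275, -0.1807, 0.2184]
ee_rot: [0.0, 1.0, -0.03, -0.0]
ft_force: [0.2, 0.1, -0.0]
finger_gap: 0.0564
grip_force: 0.0
[ 0.42746998 -0.18067559  0.21837495] [-0.42949659  0.13714099  0.83619055  2.00000877 -0.11684289  1.0524629
 -1.1721746 ]
```

View pics/w3.png

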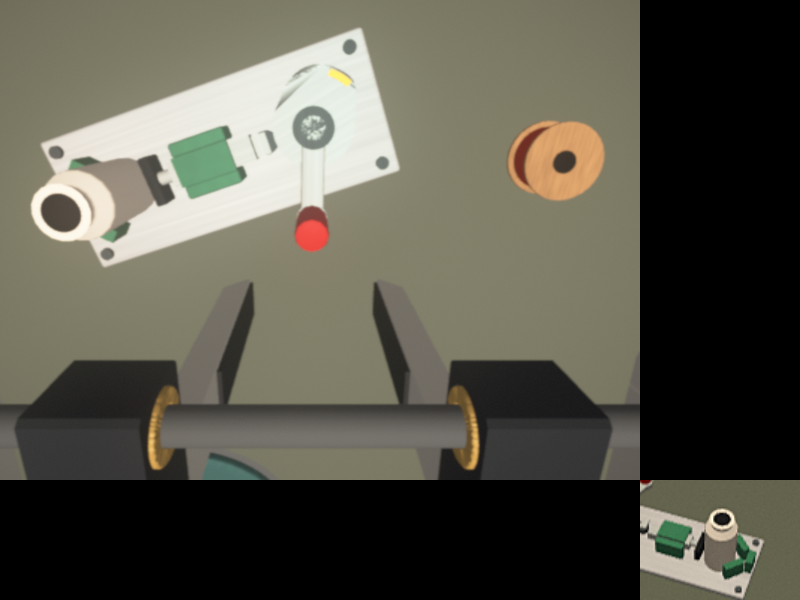

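The wrist view shows the vase standing upright between the jaw and the vee. The grip top is at (312,236), the shaft knob at (314,127), the yellow strip at (341,77) and the roller near (262,145).

Run:
```python
from h import *
T=np.load("Tw3.npy");g=plane(ray("wrist",(312,236),T),.130);k=plane(ray("wrist",(314,127),T),.085)
print("grip",g,"shaft",k,np.linalg.norm((g-k)[:2]))
p=[plane(ray("wrist",q,T),.012)[:2] for q in((42,143),(361,28),(399,169),(103,266))]
y=(p[0]+p[3]-p[1]-p[2]);y/=np.linalg.norm(y);print("y",np.arctan2(y[1],y[0]),"sh",sum(p)/4-.09*y)
for z in(.025,.035,.045):
  s=plane(ray("wrist",(341,77),T),z)[:2]-k[:2];print(z,(np.arctan2(y[1],y[0])-np.arctan2(s[1],s[0]))%6.283,np.linalg.norm(s))
x=(k-g)[:2];print("inward az",np.degrees(np.arctan2(x[1],x[0])))
go([.4286,-.1809,.112],np.degrees(np.arctan2(x[1],x[0]))-90)
```

```text
grip [ 0.43056772 -0.18069475  0.13      ] shaft [ 0.5010563  -0.18632397  0.085     ] 0.07071300727282502
y 1.830977380169859 sh [ 0.50060994 -0.18618197]
0.025 2.4224021410735217 0.04550139118067514
0.035 2.419029516041344 0.04451899316390659
0.045 2.4155047274863843 0.04353712438220719
inward az -4.565952343772175
dpos [1.100e-03 1.000e-04 1.066e-01] dr [0.01 0.01 1.04]
```

```bash
python3 -m creep '[{"dr":[0,0,1],"delta_pos":[0.0028,0,0.05],"claw":-0.2},{"dr":[0,0,1],"delta_pos":[0.0028,0,0.09],"claw":-0.2},{"dr":[0,0,1],"delta_pos":[0.0028,0,0.1065],"claw":-0.2},{"dr":[0,0,1],"delta_pos":[0.0028,0,0.1065],"claw":0},{"dr":[0,0,1],"delta_pos":[0.0028,0,0.1065],"claw":0.3},{"dr":[0,0,1],"delta_pos":[0.0028,0,0.1065],"claw":0.4},{"dr":[0,0,1],"delta_pos":[0.0028,0,0.1065],"claw":0.44},{"dr":[0,0,1],"delta_pos":[0.0028,0,0.1065],"claw":0.44}]'
python3 - <<'E'
from h import *
go([.4303,-.1808,.112],-94.2);print(r.get_obs()["q"])
E
```

```text
time: 8.65
eef_pos: [0.4306, -0.1809, 0.1126]
ee_rot: [-0.0, 0.999, -0.041, 0.0]
ft_force: [0.1, 0.1, -0.4]
finger_gap: 0.0265
grip_force: 0.0
dpos [-0.0004 -0.0001  0.0006] dr [-0.   -0.03 -0.47]
[-0.32800506  0.33098866  0.77526642  2.09964363 -0.31488746  0.82587786
 -1.01572128]
```

```bash
python3 -m creep '[{"dr":[0,0,-6],"delta_pos":[0.0004,0.0073,0],"claw":0.44},{"dr":[0,0,-12],"delta_pos":[0.0015,0.0146,0],"claw":0.44},{"dr":[0,0,-18],"delta_pos":[0.0034,0.0216,0],"claw":0.44},{"dr":[0,0,-24],"delta_pos":[0.0061,0.0285,0],"claw":0.44},{"dr":[0,0,-30],"delta_pos":[0.0094,0.035,0],"claw":0.44},{"dr":[0,0,-30],"delta_pos":[0.0094,0.035,0],"claw":0.44}]'
cat >> h.py <<'E'
S=np.array([.5003,-.1858])
def crank():
    o=r.get_obs();T=tool(o);v=T[:2,3]-S;a=np.degrees(np.arctan2(v[1],v[0]));x=T[:2,0];f=o["ft_force"][:2];u=v/np.linalg.norm(v)
    print("turned",round((a-175.8)%360,2),"rad",round(np.linalg.norm(v),4),"hand err",round((np.degrees(np.arctan2(-x[1],-x[0]))-a+180)%360-180,2),"F rad,tan",np.round([f@u,f@np.array([-u[1],u[0]])],2),"pad",o["grip_force"],"q",np.round(o["q"],2),"z",T[2,3])
E
python3 -c "from h import *;crank()"
```

```text
time: 9.4
eef_pos: [0.437, -0.217, 0.1124]
ee_rot: [0.0, 0.976, 0.219, 0.0]
ft_force: [0.1, -0.5, -0.3]
finger_gap: 0.0263
grip_force: 0.0
turned 30.43 rad 0.0706 hand err -0.98 F rad,tan [0.14 0.49] pad 0.0 q [-0.15  0.34  0.65  2.05 -0.28  0.83 -0.47] z 0.11236755429627729
```

```bash
python3 -m creep '[{"dr":[0,0,-6],"delta_pos":[0.0004,0.0073,0],"claw":0.44},{"dr":[0,0,-12],"delta_pos":[0.0015,0.0146,0],"claw":0.44},{"dr":[0,0,-18],"delta_pos":[0.0034,0.0216,0],"claw":0.44},{"dr":[0,0,-24],"delta_pos":[0.0061,0.0285,0],"claw":0.44},{"dr":[0,0,-30],"delta_pos":[0.0094,0.035,0],"claw":0.44},{"dr":[0,0,-30],"delta_pos":[0.0094,0.035,0],"claw":0.44}]'
python3 - <<'E'
from h import *
import cv2
crank();s,_=eyes.read_camera("scene");t,_=eyes.read_camera("top");cv2.imwrite("pics/s4.png",cv2.resize(s[120:245,230:390],(800,600),interpolation=cv2.INTER_CUBIC)[...,::-1])
E
```

```text
time: 10.15
eef_pos: [0.4599, -0.2438, 0.1121]
ee_rot: [-0.001, 0.886, 0.464, -0.0]
ft_force: [-2.9, 2.6, 3.3]
finger_gap: 0.0262
grip_force: 2.2
turned 59.32 rad 0.0707 hand err 0.12 F rad,tan [-0.46 -3.81] pad 2.157692089676857 q [-0.    0.38  0.52  1.97 -0.25  0.85  0.05] z 0.11207601144543741
```

View pics/s4.png

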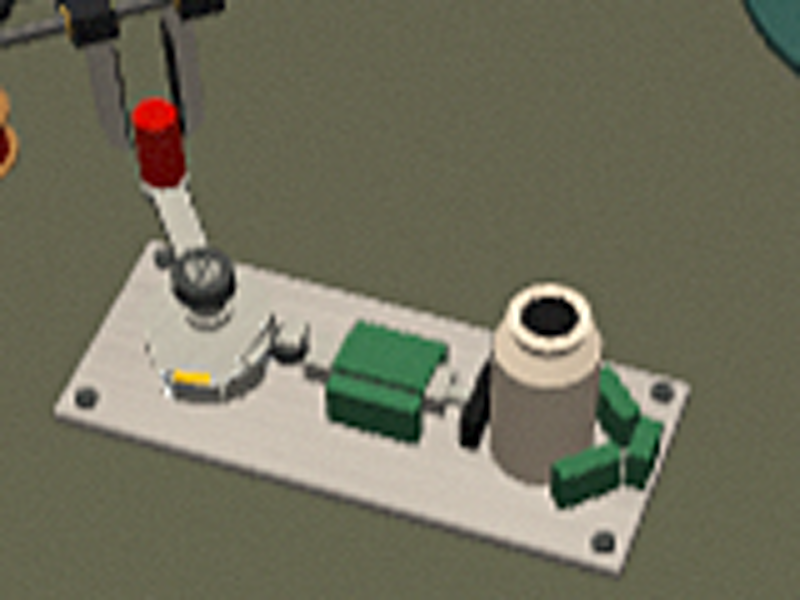

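The crop shows the grip between the fingers, the vase upright and the rise beginning at the roller. The yellow strip is now at (192,378), near side of the cam.

```bash
python3 - <<'E'
from h import *
for z in(.03,.035,.04):
  s=plane(ray("scene",(192.5/5-.5+230,378.5/4.8-.5+120)),z)[:2]-S;print(z,np.degrees(1.8305-np.arctan2(s[1],s[0])),np.linalg.norm(s))
E
python3 -m creep '[{"dr":[0,0,-6],"delta_pos":[0.0004,0.0073,0],"claw":0.44},{"dr":[0,0,-12],"delta_pos":[0.0015,0.0146,0],"claw":0.44},{"dr":[0,0,-18],"delta_pos":[0.0034,0.0216,0],"claw":0.44},{"dr":[0,0,-24],"delta_pos":[0.0061,0.0285,0],"claw":0.44},{"dr":[0,0,-30],"delta_pos":[0.0094,0.035,0],"claw":0.44},{"dr":[0,0,-30],"delta_pos":[0.0094,0.035,0],"claw":0.44}]'
python3 -c "from h import *;crank()"
```

```text
0.03 85.47623252767679 0.03070299385358375
0.035 82.73454391681972 0.03425734697333834
0.04 80.51233143793164 0.03787532850916501
time: 11.0
eef_pos: [0.4935, -0.2565, 0.112]
ee_rot: [-0.001, 0.736, 0.677, -0.001]
ft_force: [-7.4, 0.8, 4.8]
finger_gap: 0.0264
grip_force: 3.8
turned 88.71 rad 0.071 hand err 0.77 F rad,tan [-0.07 -7.42] pad 3.807542771100998 q [ 0.11  0.43  0.39  1.88 -0.21  0.88  0.52] z 0.11204632760031209
```

```bash
python3 -m creep '[{"dr":[0,0,-6],"delta_pos":[0.0006,0.0073,0],"claw":0.44},{"dr":[0,0,-12],"delta_pos":[0.002,0.0146,0],"claw":0.44},{"dr":[0,0,-18],"delta_pos":[0.004,0.0216,0],"claw":0.44},{"dr":[0,0,-24],"delta_pos":[0.0068,0.0285,0],"claw":0.44},{"dr":[0,0,-30],"delta_pos":[0.0102,0.035,0],"claw":0.44},{"dr":[0,0,-30],"delta_pos":[0.0102,0.035,0],"claw":0.44}]'
python3 -c "from h import *;crank()"
python3 -m creep '[{"dr":[0,0,-4],"delta_pos":[0.0002,0.0049,0],"claw":0.44},{"dr":[0,0,-8],"delta_pos":[0.0007,0.0097,0],"claw":0.44},{"dr":[0,0,-11],"delta_pos":[0.0013,0.0134,0],"claw":0.44},{"dr":[0,0,-11],"delta_pos":[0.0013,0.0134,0],"claw":0.44}]'
python3 -c "from h import *;crank()"
```

```text
time: 11.75
eef_pos: [0.5301, -0.2493, 0.1122]
ee_rot: [-0.0, 0.536, 0.844, -0.0]
ft_force: [-1.6, -1.6, -0.9]
finger_gap: 0.0266
grip_force: 1.0
turned 119.36 rad 0.0701 hand err 0.06 F rad,tan [ 0.8  -2.15] pad 0.983172319829464 q [ 0.18  0.46  0.27  1.8  -0.15  0.9   0.95] z 0.11218053026915843
time: 12.25
eef_pos: [0.5417, -0.2422, 0.1122]
ee_rot: [0.0, 0.453, 0.892, -0.0]
ft_force: [-1.6, -0.9, -1.3]
finger_gap: 0.0262
grip_force: 0.5
turned 130.5 rad 0.07 hand err -0.16 F rad,tan [-0.22 -1.77] pad 0.5011911503970623 q [ 0.2   0.47  0.22  1.78 -0.13  0.91  1.1 ] z 0.11221062916902531
```

Run:
```python
from h import *
import cv2
s,_=eyes.read_camera("scene");t,_=eyes.read_camera("top")
im=np.zeros((600,800,3),np.uint8);im[:375,:480]=cv2.resize(s[120:245,230:390],(480,375),interpolation=cv2.INTER_CUBIC)
im[375:,:495]=cv2.resize(t[245:345,295:460],(495,225),interpolation=cv2.INTER_CUBIC);w,_=eyes.read_camera("wrist")
im[:240,480:]=cv2.resize(w,(320,240));im[375:,500:]=cv2.resize(s[175:215,242:302],(300,225),interpolation=cv2.INTER_CUBIC)
cv2.imwrite("pics/s5.png",im[...,::-1])
```

```text
(no output)
```

View pics/s5.png

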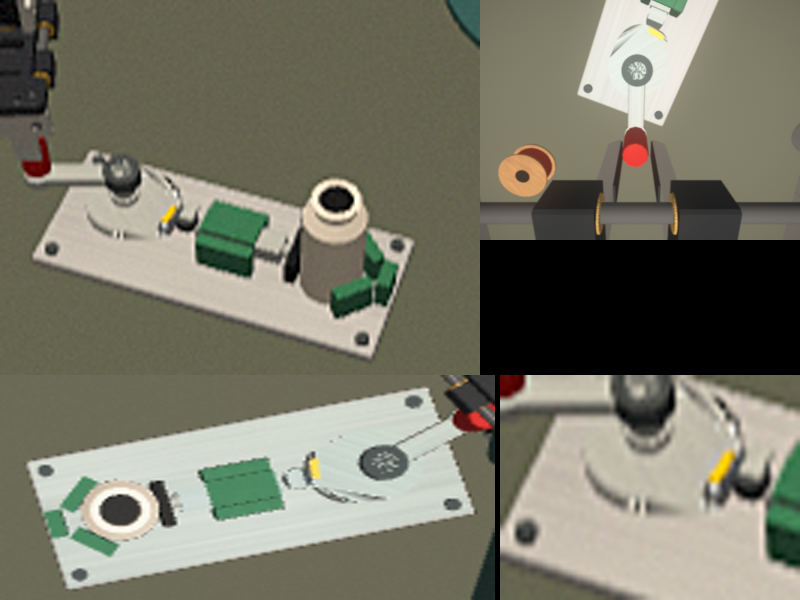

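The roller now sits by the yellow strip, and the vase is pressed into the vee, still upright. In the top crop the strip at (314,467) is about 7° short of the roller line, so I turn it 6-7° further.

```bash
python3 - <<'E'
from h import *
s=plane(ray("top",(314.5/3-.5+295,(467.5-375)/2.25-.5+245)),.042)[:2]-S;print(np.degrees(1.8305-np.arctan2(s[1],s[0])),np.linalg.norm(s))
E
python3 -m creep '[{"dr":[0,0,-3],"delta_pos":[0.0001,0.0037,0],"claw":0.44},{"dr":[0,0,-6],"delta_pos":[0.0004,0.0073,0],"claw":0.44},{"dr":[0,0,-6],"delta_pos":[0.0004,0.0073,0],"claw":0.44}]'
python3 - <<'E'
from h import *
import cv2
crank()
s,_=eyes.read_camera("scene");t,_=eyes.read_camera("top")
im=np.zeros((600,800,3),np.uint8);im[:300]=cv2.resize(t[260:320,300:460],(800,300),interpolation=cv2.INTER_CUBIC)
im[300:,:450]=cv2.resize(s[175:215,242:302],(450,300),interpolation=cv2.INTER_CUBIC)
cv2.imwrite("pics/s6.png",im[...,::-1])
E
```

```text
7.524894147759859 0.04317925080887614
time: 12.78
eef_pos: [0.5475, -0.2376, 0.1123]
ee_rot: [0.0, 0.405, 0.914, -0.0]
ft_force: [-0.1, -1.2, -1.3]
finger_gap: 0.0262
grip_force: 0.4
turned 136.52 rad 0.07 hand err -0.09 F rad,tan [ 0.78 -0.86] pad 0.42375597171485424 q [ 0.21  0.47  0.2   1.77 -0.11  0.91  1.19] z 0.11229833507229176
```

View pics/s6.png

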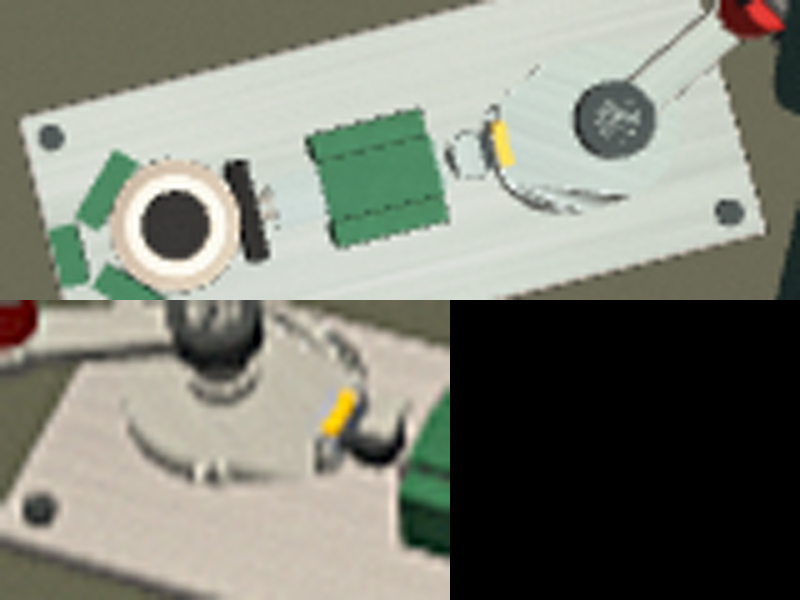

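The strip is at (502,144) and the roller at (467,155), nearly in line with the shaft. The vase is upright, held between the jaw and the vee.

Run:
```python
from h import *
for q in((502,144),(467,155)):
  s=plane(ray("top",((q[0]+.5)/5-.5+300,(q[1]+.5)/5-.5+260)),.042)[:2]-S;print(np.degrees(1.8305-np.arctan2(s[1],s[0])),np.linalg.norm(s))
go([.5475,-.2376,.25],0)
```

```text
-0.6129034635074022 0.04299067786181424
-1.3573582063877483 0.05881100818562499
dpos [-1.000e-04  0.000e+00 -1.377e-01] dr [1.00e-02 0.00e+00 4.22e+01]
```

```bash
python3 -m creep '[{"dr":[0,0,0],"delta_pos":[0,0,0],"claw":0.3},{"dr":[0,0,0],"delta_pos":[0,0,0],"claw":0},{"dr":[0,0,0],"delta_pos":[0,0,0],"claw":-0.2},{"dr":[0,0,0],"delta_pos":[0,0,0],"claw":-0.2},{"dr":[0,0,0],"delta_pos":[0,0,-0.03],"claw":-0.2},{"dr":[0,0,0],"delta_pos":[0,0,-0.08],"claw":-0.2},{"dr":[0,0,0],"delta_pos":[0,0,-0.14],"claw":-0.2},{"dr":[0,0,0],"delta_pos":[-0.04,0,-0.18],"claw":-0.2},{"dr":[0,0,0],"delta_pos":[-0.04,0,-0.18],"claw":-0.2},{"dr":[0,0,0],"delta_pos":[-0.04,0,-0.18],"claw":-0.2}]'
python3 - <<'E'
from h import *
import cv2
s,_=eyes.read_camera("scene");t,_=eyes.read_camera("top")
im=np.zeros((600,800,3),np.uint8);im[:300]=cv2.resize(t[260:320,300:460],(800,300),interpolation=cv2.INTER_CUBIC)
im[300:,:384]=cv2.resize(s[120:245,230:390],(384,300),interpolation=cv2.INTER_CUBIC);im[300:,400:]=cv2.resize(s,(400,300))
cv2.imwrite("pics/s7.png",im[...,::-1])
E
```

```text
time: 14.12
eef_pos: [0.5739, -0.2667, 0.2913]
ee_rot: [-0.001, 0.404, 0.915, -0.0]
ft_force: [1.1, 0.5, -0.5]
finger_gap: 0.0562
grip_force: 0.0
```

View pics/s7.png

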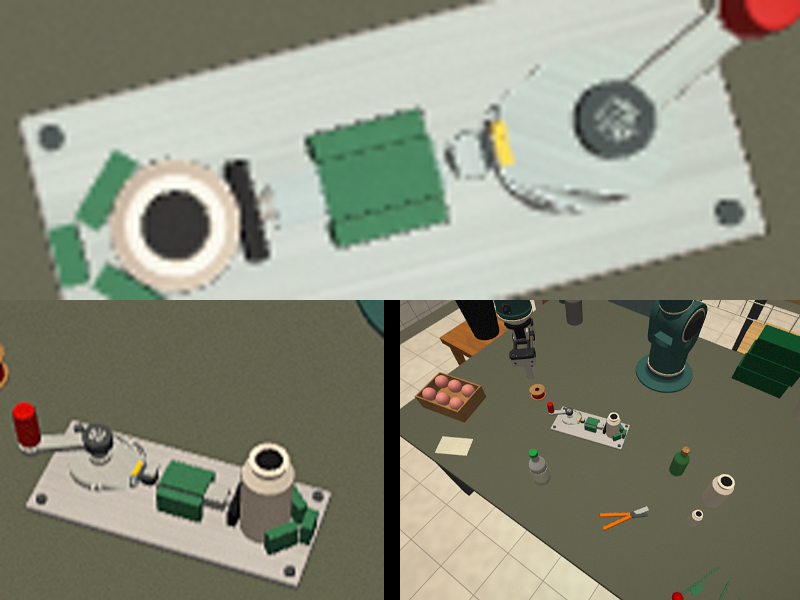

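With the hand clear, the strip at (502,144) has not moved, the vase stands clamped in the vee, and nothing else has been disturbed.

```bash
python3 -c "from station import job;print(job.hand_in())"
```

```text
the job is handed in; nothing more can be done
None
```

The white bud vase stands upright in the vee, clamped, with the follower at the middle of the dwell and the crank released; I handed the job in at about 14 s, and no verdict was shown.

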